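# Close and clamp the sample chamber

## Task

Close up the sample chamber on the bench by pushing with the fingertips only: first push its open lid over and down until it is fully shut, then push the wire bail that leans out in front of the chamber up and over until it lies fully down on the shut lid. Nothing is to be lifted: the chamber stays standing where it is, within a couple of centimetres, and the things standing beside it are left alone.

Things in the scene. Friction and masses are not known exactly. Their poses are not given: they have to be found in the camera images.
- chamber: Sample chamber: open-topped white box, 100 x 100 mm, rim 50 mm above the bench, on a dark steel foot plate 140 (x) x 130 (y) x 8 mm; about 2.6 kg, standing loose on the bench. It carries the lid and the bail. Origin: centre of the underside; z up; its front is its -x side, turned roughly towards the robot.
- lid (a joint): Aluminium lid plate 102 x 100 x 8 mm, hinged at the box's back (+x) top edge. 0 = shut (top face 58 mm above the bench); grows as the free edge swings up and back to +x: 1.57 upright, stops at 2.05. Starts at 1.7 to 2.0, leaning back. Stiff friction hinge (0.13 N m, 1.3 N at the free edge): it stays where it is left and does not fall.
- lid_edge (a point): Middle of the lid's free edge, on its outer face (the face that is on top when shut), 102 mm from the hinge.
- bail (a joint): U-shaped steel wire, 8 mm thick: two 65 mm arms outside the box's y faces, 116 mm apart, joined by a cross bar. 0 = fully down, bar resting on the shut lid; grows as the bar swings up and forward to -x: 1.0 arms upright, stops at 2.3. Starts at 1.85 to 2.2, leaning out in front, clear of the lid's path. Stiff friction pivots (0.08 N m): stays where it is left.
- bail_bar (a point): Centre of the bail's cross bar, in the middle of its rubber sleeve (60 mm long, 12 mm thick).
- vial: Bystander: small amber vial with white cap, 28 mm thick, 60 mm high, upright, on one side (+y or -y) of the chamber. Origin: centre of its underside.
- beaker: Bystander: small open white cup, 64 mm across, 75 mm high, upright, on the other side of the chamber. Origin: centre of its underside.
- tipbox: Bystander: blue box with white lid, 112 x 62 mm, 56 mm high, to the +y side of the chamber beyond the vial or the cup. Origin: centre of its underside.
- lid_hinge (a point): Middle of the lid's hinge axis, which runs along the chamber's y: (+52, 0, 50) mm in the chamber's frame. The lid's outer face lies 8 mm from the axis, its free edge 102 mm.
- bail_pivot (a point): Middle of the bail's pivot axis, along the chamber's y: (-25, 0, 30) mm in the chamber's frame. At joint value j the bar's centre is at x = -25 + 65 cos(j + 0.569), z = 30 + 65 sin(j + 0.569) mm in that frame.
Things that resemble listed ones, but are neither listed nor needed, are in the scene too. There is more than one size of the chamber; the job needs the larger.

How it is judged (in metres and radians):
On the way, in this order (a step that is already met when the one before it is completed fails the run):
1. the lid is shut while the bail is still open (value of joint lid below 0.06 rad and value of joint bail above 1.3 rad), for 0.2 s.
2. the bail lies down on the shut lid (value of joint lid below 0.06 rad and value of joint bail below 0.09 rad), for 0.2 s.
At the end, for the whole second after the job is handed in: Lid shut (below 0.06 rad) and bail down on it (below 0.09 rad); chamber at rest, flat on the bench and within 30 mm of where it started; vial, beaker and blue box upright and within 25 mm of where they started (all of step 2 and distance of chamber from where it was at the start of the episode below 0.03 m and angle between chamber's own z axis and vertical below 0.05 rad and linear speed of chamber below 0.01 m/s and distance of each of vial, beaker, tipbox from where it was at the start of the episode below 0.025 m and angle between each of vial, beaker, tipbox's own z axis and vertical below 0.1 rad); the robot touches nothing.
It fails at once if the chamber is lifted or tipped (height (world z) of chamber above 0.012 m or angle between chamber's own z axis and vertical above 0.12 rad).
It fails at once if the chamber is shoved more than 30 mm along the bench (distance of chamber from where it was at the start of the episode above 0.03 m).
It fails at once if the bail is swung over while the lid is still open (value of joint bail below 1.3 rad and value of joint lid above 0.3 rad).
It fails at once if a thing beside the chamber is moved, lifted or knocked over (distance of any of vial, beaker, tipbox from where it was at the start of the episode above 0.025 m or angle between any of vial, beaker, tipbox's own z axis and vertical above 0.5 rad).
It also fails if it takes over 58 s, if anything falls off the work surface, if the arm or the gripper's body presses on something with over 40 N, if the wrist force passes 120 N, or if a joint passes its speed limit or range.

## Robot

A 6-joint arm with a two-finger parallel gripper is mounted at the origin on the work surface. World frame = base frame: x ahead of the robot, y to its left, z up, the work surface at z = 0. Lengths are in mm, angles in rad, forces in N, time in s.
With the tool pointing down it reaches from about 425 to 1125 mm from the base axis. Payload 14.9 kg.
Tool frame: the origin (TCP) lies midway between the tips of the shut fingers; the grasp point (between the pads) lies 19 mm behind it; z points along the fingers, y is the line along which they close (so a half turn about z gives the same grasp; the last joint's range is limited). The gripper opens to 91 mm and grips with 3 to 60 N. Pads are 32 mm wide; open, the fingers measure 118 mm over their backs; the gripper's body (76 mm by 178 mm) begins 60 mm behind the grasp point.
Start: joints at [1.308, 0.379, 1.734, -0, 1.028, -0.033], TCP at [159.454, 681.61, 175.232] pointing down, gripper open.
Joint ranges: [-2.77, 2.77], [-0.74, 2.19], [0, 2.66], [-1.06, 4.2], [0.31, 2.87], [-3.08, 3.08]. Speed limits (rad/s): [1.89, 1.89, 2.39, 3.14, 3.14, 3.14].

## Interface

Orientations are given as a unit quaternion [x, y, z, w].
In Python, from workcell import get_obs, grab_frame, get_calibration, finish_job, spot_in, masks_of, spot_point gives the robot as it stands.
- The arm moves only by the shell command python3 -m inch 'ROWS' [OPENING] [FORCE]. ROWS is text: rows parted by semicolons, each of 4 numbers parted by spaces: the shift along the tool's x, y, z scaled (see below), then the turn about the tool's z scaled (see below). In form: tx ty tz yaw; .... A call has 1 to 20 rows; each row is the pose to reach, as a shift and turn from the pose commanded when the call began, along the tool's axes at that moment, turning the shorter way round; what a row does not reach only later rows make up. The controller multiplies each number of a shift by 1000 mm and each number of a turn by pi rad. A row lasts 1/12 s, in which the tool goes at most 41.7 mm and 7.16 degrees, less where a joint would pass 70% of its speed; a pose out of reach is approached as far as the arm can. A call with a number of a shift or a turn outside -1 to 1 is refused whole. A call with a gripper value outside its range is refused whole. OPENING is the opening, from 0 (shut) to 1 (fully open), set as the call begins (- or left out, the last holds). The fingers move at their own pace and stop on an object; FORCE is the grip in N (left out, the last holds). Time passes only in rows, so rows that repeat a pose let the fingers close. It gives the time, the measured TCP pose, the force, the opening and the grip force at its end, in the units of the state.
- get_obs(): the state, without advancing time (a new reading comes with each control period).
- grab_frame(name): name is "scene" or "side" or "wrist"; returns the picture (480x640x3 uint8, blue, green, red); there is no depth.
- get_calibration(name): a dict with "mtx" (3x3 intrinsics, pixels), "origin" and "orientation" of the camera in the world. Camera axes: x right, y down, z forward; pixel columns grow to the right and rows downward; lengths in mm; the calibration is good to about 2 mm. A picture is of the moment at which its call begins: read the wrist's pose just before it. get_calibration takes no time and is no camera call; for the wrist camera it gives the pose at the moment of the call.
- finish_job(): hands the job in; it is judged then, once.
Trained networks look in the newest picture that a camera, given by its name, has taken for a name from the list of things; names that differ only in an ending like _2 or _b are one class to them, and where a whole thing is asked for, a point or a joint stands for the part that bears it (a point fixed in the world has none). Each returns a list of dicts, best first, with "p" (0 to 1); they miss things now and then, are a little off and sometimes report something else, mostly with a low value. They report only what shows in the picture. A call takes as long as a camera call. They do not tell look-alikes from the thing itself.
- spot_in(camera, query): "xyz" ([x, y, z] in mm, in world coordinates, good to about 4 mm: the middle of the surface that is visible of it).
- masks_of(camera, query): "pixels" (480x640 bool, what is visible of it).
- spot_point(camera, query): "xyz" ([x, y, z] in mm, in world coordinates, good to about 4 mm: a listed point, or the origin of a listed thing).
The state is a dict: "clock": time; "joint_pos": joint angles; "joint_vel": joint speeds; "tau": joint torques, N m; "position": TCP position; "eef_rot": TCP orientation; "force": force on the tool from outside, world axes, zero at the start; "moment": the same for the moment, N m; "width": opening from 0.0 (shut) to 1.0 (fully open); "finger_force": force on a finger pad.
Only numpy, scipy, OpenCV 4.12 (cv2) and the standard library are available. Lean on these libraries where they do the work, as an engineer would, in place of code of your own. Each camera call takes 0.05 s, during which the arm holds its last target. There are 200 camera calls.

## Working session

There is one attempt and no reset: what is moved stays moved. The work goes in short steps, Python scripts to look and compute and a shell command to move; the robot and the scene stay as the last step left them, time stands still between calls to the robot, and variables do not carry over. Pictures are saved under pics/ and viewed, at most 10 in all, crops included, and the job is handed in when it is done.

```bash
mkdir -p pics; ls; cat > h.py <<'E'
from workcell import *
import numpy as np, cv2
from scipy.spatial.transform import Rotation as R
def proj(cam,p):
    c=get_calibration(cam); r=R.from_quat(c["orientation"]).as_matrix()
    q=np.array(c["mtx"])@(r.T@(np.array(p,float)-np.array(c["origin"]))); return (q[:2]/q[2]).round(0)
E
python3 - <<'E'
from h import *
o=get_obs(); print({k:np.round(o[k],3) for k in("clock","position","eef_rot","width","force")})
for c in("scene","side"):
    f=grab_frame(c); cv2.imwrite(f"pics/{c}0.png",f)
    for n in("chamber","lid_edge","lid_hinge","bail_bar","bail_pivot","vial","beaker","tipbox"):
        print(c,n,[(np.round(d["xyz"]).astype(int).tolist(),round(d["p"],2),proj(c,d["xyz"]).tolist()) for d in spot_point(c,n)])
E
```

```text
pics
{'clock': np.float64(0.0), 'position': array([159.338, 681.197, 174.601]), 'eef_rot': array([ 0.115,  0.993, -0.001, -0.   ]), 'width': np.float64(1.0), 'force': array([-0.867,  0.04 ,  0.422])}
scene chamber [([570, 123, -2], 0.82, [337.0, 242.0]), ([782, 146, 3], 0.59, [409.0, 319.0])]
scene lid_edge [([651, 147, 150], 0.72, [375.0, 216.0]), ([746, 158, 49], 0.68, [406.0, 288.0])]
scene lid_hinge [([626, 138, 52], 0.97, [359.0, 242.0]), ([822, 137, 41], 0.81, [422.0, 330.0])]
scene bail_bar [([490, 106, 63], 0.89, [308.0, 197.0]), ([801, 138, 51], 0.89, [416.0, 317.0]), ([570, 126, -2], 0.23, [338.0, 241.0]), ([636, -11, 3], 0.18, [291.0, 296.0])]
scene bail_pivot []
scene vial [([637, -13, 1], 0.72, [291.0, 297.0])]
scene beaker [([532, 259, 5], 0.84, [384.0, 201.0])]
scene tipbox [([465, 378, -1], 0.92, [411.0, 162.0])]
side chamber [([780, 148, -3], 0.73, [386.0, 239.0]), ([651, 145, 148], 0.6, [330.0, 181.0]), ([570, 126, -6], 0.55, [294.0, 261.0]), ([642, -11, 4], 0.53, [353.0, 289.0])]
side lid_edge [([742, 156, 49], 0.71, [369.0, 218.0]), ([650, 145, 147], 0.59, [329.0, 181.0])]
side lid_hinge [([823, 140, 42], 0.88, [408.0, 219.0]), ([623, 137, 53], 0.56, [317.0, 229.0])]
side bail_bar [([491, 109, 59], 0.88, [255.0, 243.0]), ([802, 143, 46], 0.75, [398.0, 218.0])]
side bail_pivot [([533, 262, -3], 0.61, [261.0, 231.0])]
side vial [([640, -8, 0], 0.81, [351.0, 290.0]), ([569, 126, -4], 0.3, [293.0, 261.0])]
side beaker [([533, 265, -6], 0.82, [261.0, 231.0]), ([624, 143, 51], 0.17, [317.0, 228.0])]
side tipbox [([461, 372, 5], 0.73, [220.0, 211.0])]
```

```bash
python3 - <<'E'
import cv2,numpy as np
a=cv2.imread("pics/scene0.png")[120:360,230:490];b=cv2.imread("pics/side0.png")[130:370,190:450]
cv2.imwrite("pics/both.png",cv2.resize(np.hstack([a,b]),(800,369),interpolation=cv2.INTER_CUBIC))
E
```

```text
(no output)
```

View pics/both.png

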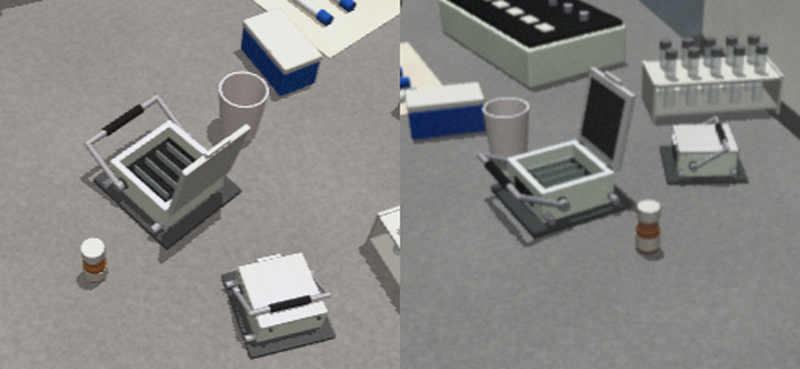

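The big open chamber is at scene pixel (337,242) and side pixel (294,261). Its lid edge is at (375,216) and its bail bar at (308,197). The shut look-alike at scene pixel (409,319) is smaller, with its bail already down. The job is therefore the open one at about (570,124), yaw ≈ 0.236: edge-to-hinge measures 102 mm, lid ≈ 1.76, bail ≈ 2.05. The enlarged crop confirms this. Next I move the shut fingers to behind the lid.

```bash
python3 -m inch '0 0 -0.04 0; -0.644 -0.389 -0.04 -0.148; -0.644 -0.389 -0.04 -0.148; -0.644 -0.389 -0.04 -0.148; -0.644 -0.389 -0.04 -0.148; -0.644 -0.389 -0.04 -0.148; -0.644 -0.389 -0.04 -0.148; -0.644 -0.389 -0.04 -0.148; -0.644 -0.389 -0.04 -0.148; -0.644 -0.389 -0.04 -0.148; -0.644 -0.389 -0.04 -0.148; -0.644 -0.389 -0.04 -0.148; -0.644 -0.389 -0.04 -0.148; -0.644 -0.389 -0.04 -0.148; -0.644 -0.389 -0.04 -0.148; -0.644 -0.389 -0.04 -0.148; -0.644 -0.389 -0.04 -0.148; -0.644 -0.389 -0.04 -0.148; -0.644 -0.389 -0.04 -0.148; -0.644 -0.389 -0.04 -0.148' 0 30
cat >> h.py <<'E'
C=np.array([569.5,124.5]); yaw=.236
u=np.array([np.cos(yaw),np.sin(yaw)]); v=np.array([-u[1],u[0]])
def st():
    o=get_obs(); p=np.array(o["position"]); m=R.from_quat(o["eef_rot"]).as_matrix()
    print("t",round(o["clock"],2),"chamber-frame uvz",np.round([(p[:2]-C)@u,(p[:2]-C)@v,p[2]],1),"F",np.round(o["force"],1),"toolx deg",np.degrees(np.arctan2(m[1,0],m[0,0])).round(1),"tilt",m[:,2].round(3),"w",round(o["width"],2))
def lidc(q): # tilt of lid edge in chamber frame
    return 52-102*np.cos(q)+8*np.sin(q), 50+102*np.sin(q)+8*np.cos(q)
E
python3 -c "
from h import *
st()"
```

```text
clock: 2.57
position: [701.8, 151.6, 215.3]
eef_rot: [-0.116, 0.993, -0.0, 0.001]
force: [0.4, -0.8, -0.2]
width: 0.004
finger_force: 0.0
t 2.57 chamber-frame uvz [135.   -4.6 215.3] F [ 0.4 -0.8 -0.2] toolx deg -166.7 tilt [ 0.002 -0.001 -1.   ] w 0.0
```

```bash
python3 -m inch '0 0.005 0.04 0; 0 0.005 0.08 0; 0.02 0.005 0.08 0; 0.03 0.005 0.08 0; 0.04 0.005 0.08 0; 0.05 0.005 0.08 0; 0.06 0.005 0.08 0; 0.075 0.005 0.081 0; 0.09 0.005 0.083 0; 0.098 0.005 0.086 0; 0.105 0.005 0.089 0; 0.113 0.005 0.093 0; 0.12 0.005 0.098 0; 0.12 0.005 0.098 0; 0.12 0.005 0.098 0'
python3 - <<'E'
from h import *
st()
for c in("scene","side"):
    cv2.imwrite(f"pics/{c}1.png",grab_frame(c))
    for n in("chamber","lid_edge","bail_bar"): print(c,n,[(np.round(d["xyz"]).tolist(),round(d["p"],2)) for d in spot_point(c,n)])
a=cv2.imread("pics/scene1.png")[120:360,230:490];b=cv2.imread("pics/side1.png")[130:370,190:450]
cv2.imwrite("pics/both1.png",cv2.resize(np.hstack([a,b]),(800,369),interpolation=cv2.INTER_CUBIC))
E
```

```text
clock: 3.82
position: [579.9, 133.0, 117.0]
eef_rot: [-0.117, 0.993, -0.0, -0.0]
force: [-0.3, 0.1, 0.9]
width: 0.008
finger_force: 0.0
t 3.82 chamber-frame uvz [ 12.1   5.8 117. ] F [-0.3  0.1  0.9] toolx deg -166.5 tilt [-0. -0. -1.] w 0.01
scene chamber [([569.0, 124.0, 0.0], 0.84), ([782.0, 148.0, 2.0], 0.65)]
scene lid_edge [([746.0, 158.0, 47.0], 0.91), ([649.0, 147.0, 150.0], 0.86), ([624.0, 140.0, 53.0], 0.61)]
scene bail_bar [([487.0, 108.0, 63.0], 0.74), ([803.0, 141.0, 52.0], 0.56)]
side chamber [([782.0, 148.0, -4.0], 0.85), ([568.0, 128.0, -5.0], 0.62)]
side lid_edge [([648.0, 143.0, 150.0], 0.79), ([743.0, 163.0, 44.0], 0.68), ([491.0, 108.0, 58.0], 0.41), ([641.0, -10.0, -0.0], 0.34)]
side bail_bar [([805.0, 141.0, 50.0], 0.77), ([492.0, 107.0, 59.0], 0.64), ([650.0, 144.0, 147.0], 0.3)]
```

View pics/both1.png

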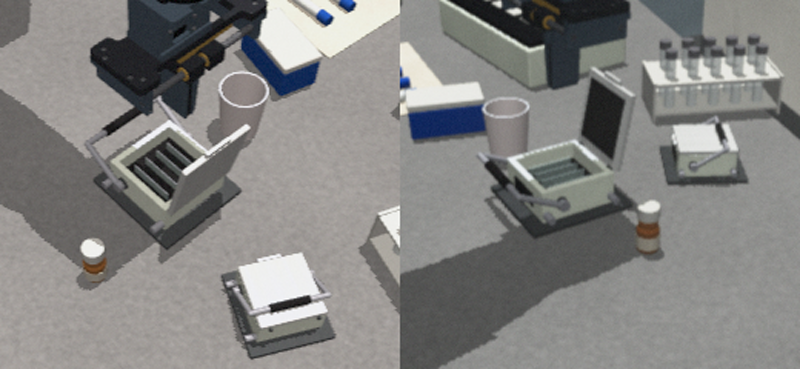

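The lid has not moved. The fingertips show at scene pixel about (347,197) and side pixel about (294,185), and the gripper looks to be behind the bail, not at the lid. I'll compare these with the calibration.

```bash
python3 - <<'E'
from h import *
o=get_obs();p=np.array(o["position"]);print(p, o["joint_pos"])
P=[]
for c,px in(("scene",(347,197)),("side",(294,185))):
    k=get_calibration(c);print(c,np.round(k["origin"]),proj(c,p),proj(c,p+[0,0,100]))
    r=R.from_quat(k["orientation"]).as_matrix()
    P.append(np.array(k["mtx"])@np.hstack([r.T,-(r.T@np.array(k["origin"]))[:,None]]))
X=cv2.triangulatePoints(P[0],P[1],np.array([[347.],[197]]),np.array([[294.],[185]]));print((X[:3]/X[3]).T)
k=get_calibration("wrist");print(k)
cv2.imwrite("pics/w1.png",grab_frame("wrist"))
for n in("chamber","lid_edge","bail_bar","lid_hinge"): print(n,[(np.round(d["xyz"]).tolist(),round(d["p"],2)) for d in spot_point("wrist",n)])
E
```

```text
[580.26579643 133.0816067  117.28023278] [ 1.86287059e-01  2.93743342e-01  1.97672604e+00  3.07598290e-05
  8.70985194e-01 -1.61962584e+00]
scene [1061. -177.  790.] [345. 204.] [347. 164.]
side [ 347. -726.  553.] [296. 203.] [295. 153.]
[[582.36693028 135.51810678 148.21551921]]
{'mtx': array([[394.43486351,   0.        , 312.37641597],
       [  0.        , 394.43486351, 238.08372884],
       [  0.        ,   0.        ,   1.        ]]), 'origin': array([498.10549915, 114.25210688, 327.57433404]), 'orientation': array([0.61256907, 0.77613335, 0.11750674, 0.09256527])}
chamber [([572.0, 128.0, 2.0], 0.65)]
lid_edge [([651.0, 145.0, 143.0], 0.76), ([743.0, 156.0, 40.0], 0.42), ([532.0, 261.0, -0.0], 0.39)]
bail_bar [([487.0, 109.0, 60.0], 0.9)]
lid_hinge []
```

View pics/w1.png

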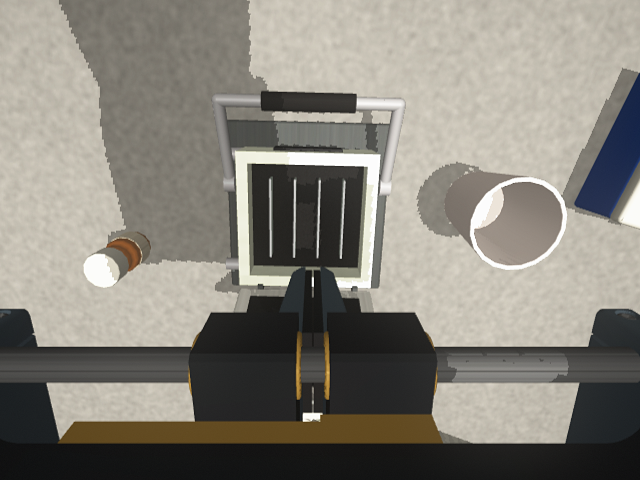

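View pics/scene1.png

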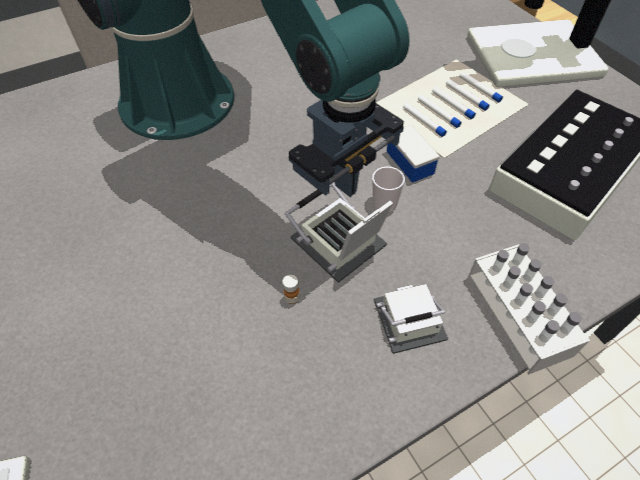

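```bash
python3 - <<'E'
from h import *
o=get_obs();p=np.array(o["position"])
f=cv2.imread("pics/w1.png")[230:360,230:400]; ims=[]
for dz in(0,15,30): print(dz,[proj(c,p+[0,0,dz]).tolist() for c in("wrist","scene","side")])
for c in("scene","side"):
    f=cv2.imread(f"pics/{c}1.png")
    x,y=proj(c,p).astype(int); g=f[y-75:y+45,x-65:x+65].copy(); g=cv2.resize(g,None,fx=3,fy=3,interpolation=cv2.INTER_CUBIC)
    g=cv2.convertScaleAbs(g,alpha=1.6,beta=30); cv2.circle(g,(196,226),3,(0,0,255),-1); ims.append(g)
cv2.imwrite("pics/tip.png",np.hstack(ims))
E
```

```text
0 [[311.0, 270.0], [345.0, 204.0], [296.0, 203.0]]
15 [[311.0, 281.0], [345.0, 198.0], [296.0, 196.0]]
30 [[311.0, 293.0], [346.0, 193.0], [296.0, 189.0]]
```

View pics/tip.png

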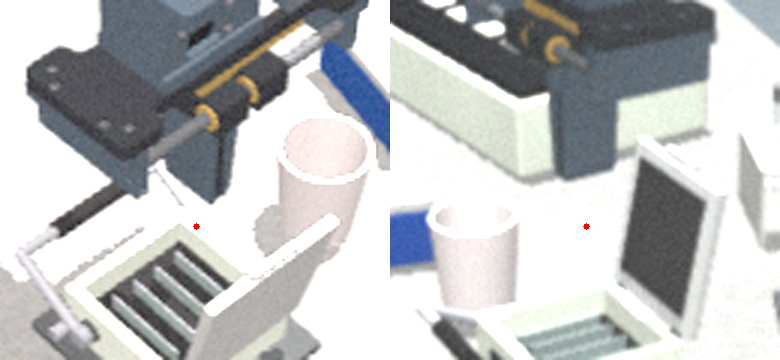

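Scene, side and wrist pictures agree that the visible fingertips end about 28 mm above the reported TCP. In the side crop the tip is at (585,178), against the red TCP dot at (586,226). So the fingers passed over the lid edge, and I'll treat the tip as TCP + 28. I'm going back behind the lid, lower this time.

```bash
python3 -m inch '0 0 -0.04 0; 0 0 -0.07 0; -0.035 -0.005 -0.07 0; -0.07 -0.005 -0.07 0; -0.103 -0.005 -0.07 0; -0.103 -0.005 -0.03 0; -0.103 -0.005 0.01 0; -0.103 -0.005 0.02 0; -0.103 -0.005 0.02 0; -0.103 -0.005 0.02 0'
python3 - <<'E'
from h import *
st(); o=get_obs();p=np.array(o["position"]); ims=[]
for c in("scene","side"):
    f=grab_frame(c); print(c,[(np.round(d["xyz"]).tolist(),round(d["p"],2)) for d in spot_point(c,"lid_edge")])
    x,y=proj(c,p).astype(int); g=f[y-75:y+45,x-65:x+65].copy(); g=cv2.resize(g,None,fx=3,fy=3,interpolation=cv2.INTER_CUBIC)
    g=cv2.convertScaleAbs(g,alpha=1.6,beta=30); cv2.circle(g,(196,226),3,(0,0,255),-1); ims.append(g)
cv2.imwrite("pics/tip2.png",np.hstack(ims))
E
```

```text
clock: 5.3
position: [681.5, 152.2, 98.1]
eef_rot: [-0.117, 0.993, -0.0, -0.0]
force: [1.0, -0.3, 0.7]
width: 0.002
finger_force: 0.0
t 5.3 chamber-frame uvz [115.4   0.8  98.1] F [ 1.  -0.3  0.7] toolx deg -166.5 tilt [-0. -0. -1.] w 0.0
scene [([745.0, 157.0, 46.0], 0.62)]
side [([744.0, 158.0, 51.0], 0.93), ([651.0, 144.0, 146.0], 0.79)]
```

View pics/tip2.png

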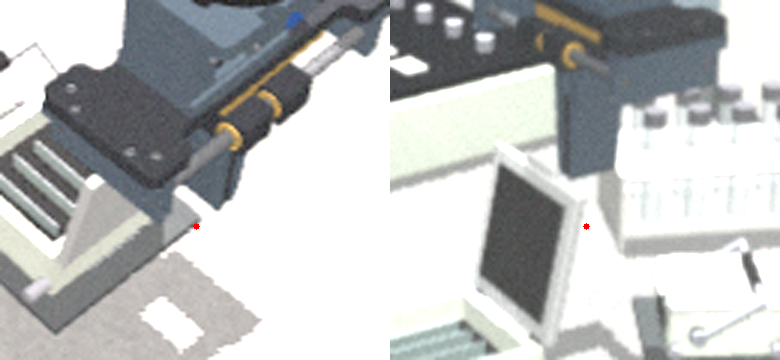

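```bash
python3 -m inch '0 0 0.006 0; 0.012 0 0.006 0; 0.022 0 0.006 0; 0.032 0 0.006 0; 0.039 0 0.004 0; 0.046 0 0.004 0; 0.053 0 0.004 0; 0.06 0 0.005 0; 0.067 0 0.006 0; 0.074 0 0.009 0; 0.08 0 0.012 0; 0.087 0 0.016 0; 0.094 0 0.019 0; 0.094 0 0.019 0; 0.094 0 0.019 0'
python3 - <<'E'
from h import *
st()
for c in("scene","side"):
    f=grab_frame(c); cv2.imwrite(f"pics/{c}3.png",f)
    for n in("chamber","lid_edge","bail_bar"): print(c,n,[(np.round(d["xyz"]).tolist(),round(d["p"],2)) for d in spot_point(c,n)])
a=cv2.imread("pics/scene3.png")[120:360,230:490];b=cv2.imread("pics/side3.png")[130:370,190:450]
cv2.imwrite("pics/both3.png",cv2.resize(np.hstack([a,b]),(800,369),interpolation=cv2.INTER_CUBIC))
E
```

```text
clock: 6.75
position: [589.3, 130.1, 77.9]
eef_rot: [-0.117, 0.993, -0.0, -0.001]
force: [-0.9, 0.8, 0.0]
width: 0.003
finger_force: 0.0
t 6.75 chamber-frame uvz [20.6  0.8 77.9] F [-0.9  0.8  0. ] toolx deg -166.5 tilt [-0.001 -0.    -1.   ] w 0.0
scene chamber [([783.0, 148.0, 1.0], 0.92), ([570.0, 125.0, -1.0], 0.61)]
scene lid_edge [([557.0, 126.0, 131.0], 0.91), ([745.0, 158.0, 46.0], 0.71), ([466.0, 378.0, -3.0], 0.19)]
scene bail_bar [([486.0, 105.0, 63.0], 0.7), ([803.0, 139.0, 52.0], 0.67)]
side chamber [([781.0, 146.0, -6.0], 0.95), ([569.0, 125.0, -4.0], 0.8)]
side lid_edge [([744.0, 158.0, 47.0], 0.93), ([557.0, 124.0, 130.0], 0.91)]
side bail_bar [([494.0, 107.0, 56.0], 0.63), ([801.0, 142.0, 48.0], 0.47)]
```

View pics/both3.png

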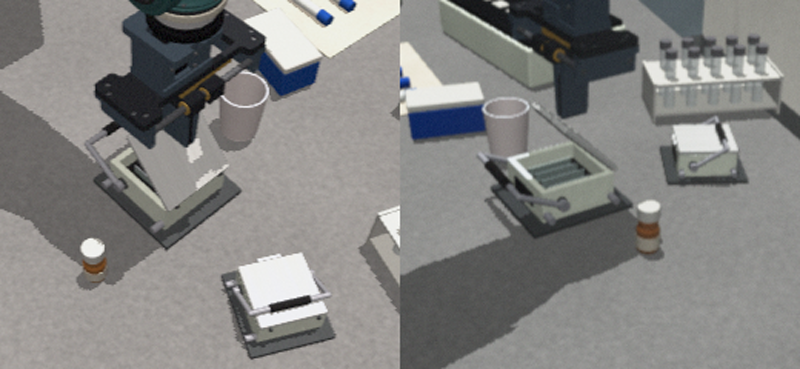

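The lid is at 0.82 rad, matching the tip offset of about 30 mm. In both views the lid leans over the box with the fingers behind it, and nothing else has moved. I'll continue down.

```bash
python3 -m inch '0.009 0 0.01 0; 0.019 0 0.021 0; 0.024 0 0.032 0; 0.027 0 0.04 0; 0.029 0 0.046 0; 0.031 0 0.05 0; 0.031 0 0.051 0; 0.031 0 0.051 0'
python3 -c "
from h import *
st()
for c in('scene','side'):
    grab_frame(c)
    for n in('lid_edge','chamber'): print(c,n,[(np.round(d['xyz']).tolist(),round(d['p'],2)) for d in spot_point(c,n)])"
```

```text
clock: 7.82
position: [559.9, 123.0, 27.0]
eef_rot: [-0.117, 0.993, -0.0, -0.0]
force: [0.6, 0.0, 0.6]
width: 0.005
finger_force: 0.0
t 7.82 chamber-frame uvz [-9.7  0.8 27. ] F [0.6 0.  0.6] toolx deg -166.5 tilt [-0. -0. -1.] w 0.0
scene lid_edge [([520.0, 119.0, 69.0], 0.6), ([749.0, 155.0, 48.0], 0.6)]
scene chamber [([786.0, 148.0, 3.0], 0.96), ([568.0, 122.0, -1.0], 0.57)]
side lid_edge [([745.0, 157.0, 47.0], 0.74), ([520.0, 117.0, 66.0], 0.61)]
side chamber [([782.0, 148.0, -5.0], 0.96), ([571.0, 124.0, -6.0], 0.73)]
```

```bash
python3 -m inch '0 0 0.002 0; 0 0 0.004 0; 0 0 0.004 0' | grep -E "pos|force"; python3 -m inch '0 0 0.002 0; 0 0 0.004 0; 0 0 0.004 0'| grep -E "pos|force"; python3 -m inch '0 0 0.002 0; 0 0 0.002 0; 0 0 0.002 0'| grep -E "pos|force"
```

```text
position: [559.7, 123.1, 22.9]
force: [-0.9, 0.5, 0.3]
finger_force: 0.0
position: [559.8, 123.1, 19.5]
force: [-4.0, -1.6, 7.7]
finger_force: 3.6
position: [560.0, 123.1, 19.1]
force: [-16.3, -1.7, 42.6]
finger_force: 21.2
```

Contact is solid at TCP z = 19, so the lid is shut and the true tip offset is about 38 mm. I'll lift off, pass over the bail to the front, and check.

```bash
python3 -m inch '0 0 -0.03 0; 0 0 -0.065 0; 0.035 0 -0.065 0; 0.07 0 -0.065 0; 0.1 0 -0.065 0; 0.12 0 -0.065 0; 0.12 0 -0.065 0; 0.12 0 -0.065 0'
python3 - <<'E'
from h import *
st()
for c in("scene","side"):
    f=grab_frame(c); cv2.imwrite(f"pics/{c}4.png",f)
    for n in("chamber","lid_edge","bail_bar"): print(c,n,[(np.round(d["xyz"]).tolist(),round(d["p"],2)) for d in spot_point(c,n)])
a=cv2.imread("pics/scene4.png")[120:360,230:490];b=cv2.imread("pics/side4.png")[130:370,190:450]
cv2.imwrite("pics/both4.png",cv2.resize(np.hstack([a,b]),(800,369),interpolation=cv2.INTER_CUBIC))
E
```

```text
clock: 9.53
position: [442.8, 95.0, 82.4]
eef_rot: [-0.117, 0.993, 0.0, 0.0]
force: [1.0, 0.5, 0.4]
width: 0.003
finger_force: 0.0
t 9.53 chamber-frame uvz [-130.1    0.9   82.4] F [1.  0.5 0.4] toolx deg -166.5 tilt [ 0.  0. -1.] w 0.0
scene chamber [([784.0, 150.0, 3.0], 0.93), ([638.0, -12.0, 0.0], 0.4), ([624.0, 138.0, 54.0], 0.32)]
scene lid_edge [([744.0, 156.0, 47.0], 0.87), ([518.0, 119.0, 56.0], 0.59)]
scene bail_bar [([489.0, 105.0, 64.0], 0.84), ([803.0, 137.0, 49.0], 0.73)]
side chamber [([781.0, 150.0, -5.0], 0.8), ([570.0, 125.0, -6.0], 0.57)]
side lid_edge [([519.0, 117.0, 58.0], 0.93), ([746.0, 158.0, 47.0], 0.76)]
side bail_bar [([491.0, 107.0, 60.0], 0.75), ([802.0, 142.0, 48.0], 0.69)]
```

View pics/both4.png

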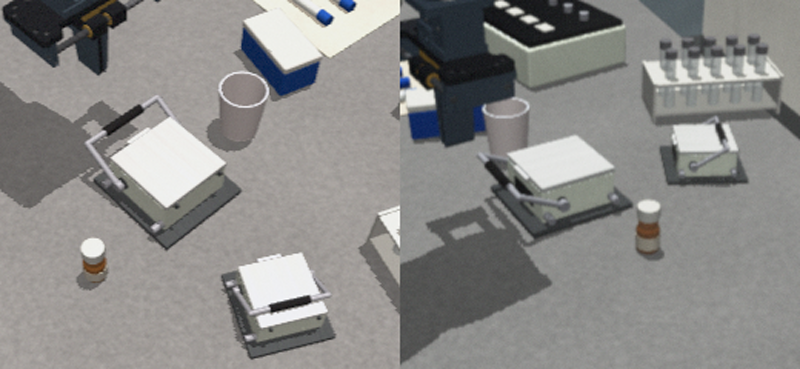

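The lid is shut (edge at z = 57) and the chamber is in place. The fingers are in front of the bail, whose bar is at scene pixel (308,198). Now down, and push the bar along its arc.

```bash
python3 -m inch '0 0 0.037 0; 0 0 0.073 0; -0.015 0 0.073 0; -0.026 0 0.073 0; -0.032 0 0.065 0; -0.038 0 0.058 0; -0.045 0 0.053 0; -0.051 0 0.049 0; -0.051 0 0.049 0; -0.051 0 0.049 0'
python3 -c "
from h import *
st()
for c in('scene','side'):
    grab_frame(c)
    for n in('lid_edge','bail_bar','chamber'): print(c,n,[(np.round(d['xyz']).tolist(),round(d['p'],2)) for d in spot_point(c,n)])"
```

```text
clock: 10.77
position: [493.9, 107.2, 34.1]
eef_rot: [-0.117, 0.993, 0.0, 0.001]
force: [0.3, -0.6, -0.9]
width: 0.004
finger_force: 0.0
t 10.77 chamber-frame uvz [-77.5   0.9  34.1] F [ 0.3 -0.6 -0.9] toolx deg -166.5 tilt [ 0.002  0.    -1.   ] w 0.0
scene lid_edge [([746.0, 155.0, 47.0], 0.98), ([521.0, 121.0, 59.0], 0.88), ([464.0, 378.0, -1.0], 0.37)]
scene bail_bar [([514.0, 115.0, 92.0], 0.65)]
scene chamber [([569.0, 123.0, -2.0], 0.98), ([782.0, 147.0, 0.0], 0.79), ([624.0, 141.0, 53.0], 0.68)]
side lid_edge [([522.0, 117.0, 57.0], 0.82), ([741.0, 161.0, 48.0], 0.68)]
side bail_bar [([519.0, 115.0, 84.0], 0.79), ([803.0, 144.0, 48.0], 0.51)]
side chamber [([571.0, 128.0, -5.0], 0.98), ([780.0, 149.0, -7.0], 0.98)]
```

```bash
python3 -m inch '-0.008 0 -0.004 0; -0.016 0 -0.007 0; -0.024 0 -0.009 0; -0.032 0 -0.009 0; -0.04 0 -0.009 0; -0.049 0 -0.007 0; -0.057 0 -0.004 0; -0.065 0 0 0; -0.072 0 0.004 0; -0.078 0 0.007 0; -0.078 0 0.007 0; -0.078 0 0.007 0'
python3 - <<'E'
from h import *
st()
for c in('scene','side'):
    f=grab_frame(c); cv2.imwrite(f"pics/{c}5.png",f)
    for n in('lid_edge','bail_bar','chamber'): print(c,n,[(np.round(d['xyz']).tolist(),round(d['p'],2)) for d in spot_point(c,n)])
a=cv2.imread("pics/scene5.png")[120:360,230:490];b=cv2.imread("pics/side5.png")[130:370,190:450]
cv2.imwrite("pics/both5.png",cv2.resize(np.hstack([a,b]),(800,369),interpolation=cv2.INTER_CUBIC))
E
```

```text
clock: 12.17
position: [568.6, 125.2, 25.8]
eef_rot: [-0.117, 0.993, 0.0, -0.0]
force: [-0.0, -1.1, 1.0]
width: 0.006
finger_force: 0.0
t 12.17 chamber-frame uvz [-0.7  0.9 25.8] F [-0.  -1.1  1. ] toolx deg -166.5 tilt [-0. -0. -1.] w 0.01
scene lid_edge [([746.0, 157.0, 47.0], 0.75), ([523.0, 119.0, 61.0], 0.74), ([568.0, 124.0, -0.0], 0.56)]
scene bail_bar [([591.0, 129.0, 81.0], 0.83), ([803.0, 140.0, 52.0], 0.6), ([626.0, 141.0, 51.0], 0.27)]
scene chamber [([783.0, 146.0, 2.0], 0.58), ([567.0, 125.0, -5.0], 0.57)]
side lid_edge [([523.0, 119.0, 55.0], 0.82), ([740.0, 158.0, 47.0], 0.72), ([623.0, 142.0, 54.0], 0.68)]
side bail_bar [([802.0, 139.0, 46.0], 0.61), ([592.0, 132.0, 74.0], 0.53)]
side chamber [([570.0, 127.0, -6.0], 0.95), ([785.0, 148.0, -4.0], 0.79), ([595.0, 134.0, 77.0], 0.53)]
```

View pics/both5.png

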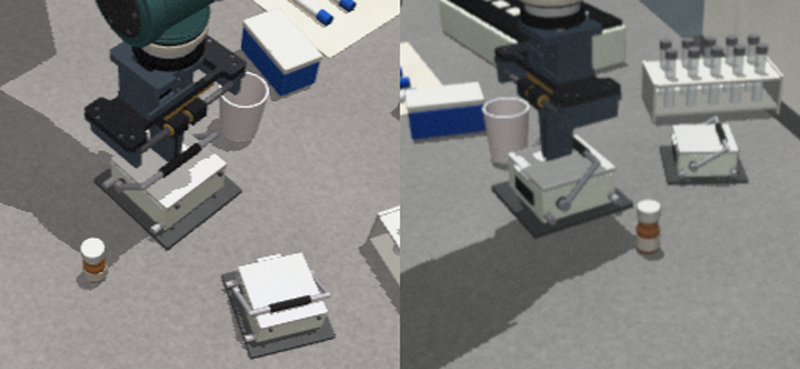

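The bar is over the lid at about 45°, with the fingers behind it and the lid shut. I'll push a bit more, back off, rise, and press from above.

```bash
python3 -m inch '-0.003 0 0.002 0; -0.005 0 0.003 0; -0.005 0 0.003 0; 0.005 0 0.003 0; 0.008 0 -0.02 0; 0.008 0 -0.05 0; -0.025 0 -0.05 0; -0.033 0 -0.05 0; -0.033 0 -0.03 0; -0.033 0 -0.012 0; -0.033 0 -0.012 0; -0.033 0 -0.012 0'
python3 -m inch '0 0 0.002 0; 0 0 0.004 0; 0 0 0.004 0; 0 0 0.004 0'
python3 -c "
from h import *
st()
for c in('scene','side'):
    grab_frame(c)
    for n in('lid_edge','bail_bar'): print(c,n,[(np.round(d['xyz']).tolist(),round(d['p'],2)) for d in spot_point(c,n)])"
```

```text
clock: 13.57
position: [599.6, 132.7, 37.5]
eef_rot: [-0.117, 0.993, -0.0, -0.001]
force: [0.0, -0.1, 0.1]
width: 0.009
finger_force: 0.0
clock: 13.9
position: [600.9, 132.9, 34.7]
eef_rot: [-0.117, 0.993, 0.0, 0.0]
force: [0.0, 0.1, 0.1]
width: 0.006
finger_force: 0.2
t 13.9 chamber-frame uvz [32.5  0.8 34.7] F [0.  0.1 0.1] toolx deg -166.5 tilt [ 0.001  0.    -1.   ] w 0.01
scene lid_edge [([744.0, 158.0, 48.0], 0.94), ([520.0, 122.0, 58.0], 0.82)]
scene bail_bar [([597.0, 132.0, 72.0], 0.74), ([804.0, 139.0, 52.0], 0.68)]
side lid_edge [([521.0, 115.0, 58.0], 0.86), ([744.0, 158.0, 46.0], 0.74)]
side bail_bar [([602.0, 131.0, 65.0], 0.88), ([802.0, 142.0, 46.0], 0.75)]
```

Pressing down gently until the force rises.

```bash
for i in 1; do python3 -m inch '0 0 0.001 0; 0 0 0.002 0; 0 0 0.002 0' | grep -E "pos|force:"; done; python3 -m inch '0 0 0.001 0; 0 0 0.002 0; 0 0 0.002 0' | grep -E "pos|force:"
```

```text
position: [601.0, 132.9, 32.4]
force: [2.0, 1.1, 4.2]
finger_force: 2.1
position: [601.4, 133.0, 31.7]
force: [-5.9, -1.2, 24.9]
finger_force: 12.5
```

```bash
python3 -m inch '0 0 -0.03 0; 0 0 -0.07 0; 0 0 -0.11 0; 0 0 -0.15 0; 0 0 -0.15 0; 0 0 -0.15 0'|head -2
python3 - <<'E'
from h import *
st()
for c in('scene','side'):
    f=grab_frame(c); cv2.imwrite(f"pics/{c}6.png",f)
    for n in('lid_edge','bail_bar','chamber','vial','beaker','tipbox'): print(c,n,[(np.round(d['xyz']).tolist(),round(d['p'],2)) for d in spot_point(c,n)][:2])
a=cv2.imread("pics/scene6.png")[120:360,230:490];b=cv2.imread("pics/side6.png")[130:370,190:450]
cv2.imwrite("pics/both6.png",cv2.resize(np.hstack([a,b]),(800,369),interpolation=cv2.INTER_CUBIC))
E
```

```text
clock: 15.2
position: [601.7, 133.1, 182.4]
t 15.2 chamber-frame uvz [ 33.3   0.8 182.4] F [ 0.1  0.2 -0.4] toolx deg -166.5 tilt [ 0.003  0.001 -1.   ] w 0.01
scene lid_edge [([523.0, 120.0, 58.0], 0.87), ([743.0, 158.0, 47.0], 0.73)]
scene bail_bar [([597.0, 131.0, 68.0], 0.84), ([804.0, 140.0, 48.0], 0.75)]
scene chamber [([783.0, 148.0, 4.0], 0.65), ([568.0, 125.0, -4.0], 0.61)]
scene vial [([637.0, -13.0, 0.0], 0.62)]
scene beaker [([532.0, 264.0, 4.0], 0.92)]
scene tipbox [([467.0, 375.0, -1.0], 0.9), ([599.0, 133.0, 66.0], 0.48)]
side lid_edge [([740.0, 159.0, 47.0], 0.74), ([523.0, 119.0, 56.0], 0.62)]
side bail_bar [([603.0, 134.0, 63.0], 0.68), ([804.0, 142.0, 46.0], 0.51)]
side chamber [([572.0, 125.0, -3.0], 0.75), ([780.0, 148.0, -3.0], 0.72)]
side vial [([641.0, -10.0, 3.0], 0.91)]
side beaker [([529.0, 265.0, -1.0], 0.56)]
side tipbox [([462.0, 373.0, 5.0], 0.75)]
```

View pics/both6.png

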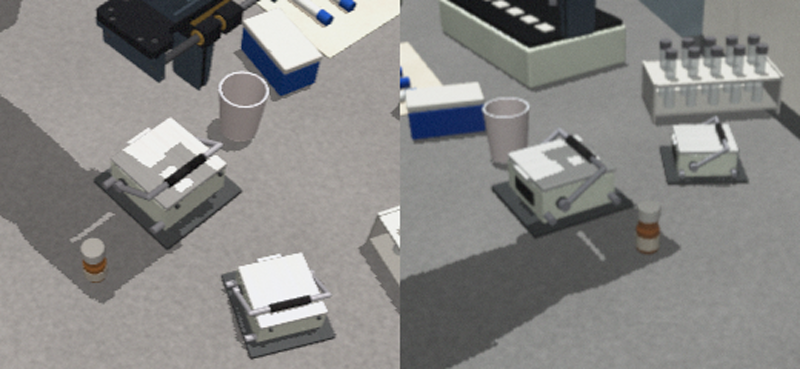

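The lid is shut and the bail bar lies on it (scene pixel about 350,228; z ≈ 65). The bystanders and the chamber are where they started. Handing in.

```bash
python3 -c "
from workcell import *
print(finish_job())"
```

```text
the job is handed in; nothing more can be done
None
```

I pushed the lid shut, then pushed the bail down onto it, and handed the job in at about 15 s; the last pictures show the chamber, vial, beaker and blue box within measuring error of their start positions, but no verdict came back.

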